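# Size the pastry ring on the stepped cone

## Robot

A 6-joint arm with a two-finger parallel gripper is mounted at the origin on a cart in front of the work surface, level with it; the furniture and walls round the work are solid. World frame = base frame: x ahead of the robot, y to its left, z up, the work surface at z = 0. Lengths are in m, angles in rad, forces in N, time in s.
With the tool pointing down it reaches from about 0.275 to 1 m from the base axis. Payload 8.4 kg.
Tool frame: the origin (TCP) lies on the centre line of the jaws, within the pads' length; the fingertips stand 17 mm ahead of it and the grasp point (between the pads) lies 2 mm behind it (bot.tcp_to_tips is the z of the fingertips in the tool frame, in m); z points along the fingers, y is the line along which they close (so a half turn about z gives the same grasp; the last joint's range is limited). The gripper opens to 85 mm and grips with 20 to 120 N. Pads are 22 mm wide; open, the fingers measure 114 mm over their backs; the gripper's body (76 mm by 85 mm) begins 54 mm behind the grasp point. The pads swing forward as they close: fully open they stand 13 mm farther back than shut.
Start: joints at [-1.201, 0.353, 1.633, -0, 1.155, -0.002], TCP at [0.227, -0.582, 0.248] pointing down, gripper open.
Joint ranges: [-2.63, 2.63], [-0.92, 2.1], [0.06, 2.66], [-1.3, 4.44], [0, 2.69], [-3.02, 3.02]. Speed limits (rad/s): [2.22, 2.22, 2.79, 3.14, 3.14, 3.14].

## Interface

Orientations are given as a unit quaternion [x, y, z, w].
In Python, from workcell import bot, hand, kinematics, get_obs, vision, hand_in gives the robot as it stands. The module is installed in compiled form; this text tells all that it offers. Calls block until the motion is done:
- bot.reach(position, orientation): joint-space move of the TCP to a pose.
- bot.servo_line(position, ori=None, velocity=0.15): straight line of the TCP; ori=None keeps the orientation; velocity is the mean speed in m/s.
- bot.goto_joints(angles): joint-space move.
- hand.move_gripper(opening, strength=None): finger opening in m; strength is the grip in N (None keeps the last); returns when the fingers have stopped.
- bot.dwell(seconds).
- kinematics.solve_ik(position, orientation): joint angles nearest the present ones, or None.
- get_obs(): the state.
- vision.read_camera(name): name is "side" or "top"; returns a dict with "frame" (384x512x3 uint8, red, green, blue), "intrinsics" (3x3 intrinsics, pixels), "view" (4x4, takes a point from world to camera coordinates). Camera axes: x right, y down, z forward; pixel columns grow to the right and rows downward; lengths in m; the calibration is good to about 2 mm. A picture is of the moment at which its call begins. There is no depth.
A pose or a line that the arm cannot do raises bot.IKError and nothing moves.
- hand_in(): hands the job in; it is judged then, once.
The state is a dict: "time_s": time; "joint_pos": joint angles; "joint_vel": joint speeds; "joint_efforts": joint torques, N m; "position": TCP position; "orientation": TCP orientation; "wrist_force": force on the tool from outside, world axes, zero at the start; "ft_torque": the same for the moment, N m; "gripper_width": finger opening in m; "grip_force": force on a finger pad.
Only numpy, scipy, OpenCV 4.12 (cv2) and the standard library are available. Lean on these libraries where they do the work, as an engineer would, in place of code of your own. Each camera call takes 0.05 s, during which the arm holds its last target. There are 200 camera calls.

## Task

On the worktop stand a turned wooden sizing cone and three plain copper pastry rings of different widths. Slide the ring that belongs on the cone's marked step (the flat step just above the dark band) over the tip and gently down, without letting it drop, until it stops there, sitting level on the step, and let go. Leave the other two rings where they stand.

Things in the scene. Friction and masses are not known exactly. Their poses are not given: they have to be found in the camera images.
- sizing_cone: Smooth light wooden cone, fixed upright, 100 mm high, z axis up; origin: centre of underside. Foot 80 mm across, 14 high; lower section 56 to 54 mm across up to the marked step, a flat ledge 45 mm above the worktop with a dark band just under it; upper section 41 mm across at the ledge, 38 at height 70; nose tapering to a 6 mm tip. A 33 mm bore stops on the nose, 47 on the step, 61 at the foot.
- ring_small: Copper pastry ring (short open tube) standing on its rim: bore 33 mm, outside 39 mm, height 28 mm, 60 g. Origin at the centre of its lower rim, z along its axis, upward.
- ring_middle: Copper pastry ring (short open tube) standing on its rim: bore 47 mm, outside 53 mm, height 28 mm, about 60 g. Origin at the centre of its lower rim, z along its axis, upward.
- ring_large: Copper pastry ring (short open tube) standing on its rim: bore 61 mm, outside 67 mm, height 28 mm, 60 g. Origin at the centre of its lower rim, z along its axis, upward.
Mind the look-alikes: they are no part of the job. Leave any red look-alike of the sizing_cone alone.

How it is judged:
By the outcome, as a careful person would: the job done as asked, in the order asked, and still so for the second after the job is handed in, with the robot touching nothing.
It also fails if it takes over 35 s, if anything falls off the work surface, if the arm or the gripper's body presses on something with over 40 N, if the wrist force passes 120 N, or if a joint passes its speed limit or range.

## Working session

There is one attempt and no reset: what is moved stays moved. The work goes in short steps, each a Python script; the robot and the scene stay as the last script left them, time stands still between calls to the robot, and variables do not carry over. Pictures are saved under pics/ and viewed, at most 10 in all, crops included, and the job is handed in when it is done.

```bash
mkdir -p pics
python3 - <<'E'
from workcell import *
import cv2,numpy as np
for n in("top","side"):
    c=vision.read_camera(n); cv2.imwrite(f"pics/{n}0.png",c["frame"][:,:,::-1]); print(n,c["intrinsics"].round(1).tolist(),c["view"].round(4).tolist())
o=get_obs();print(o["time_s"],o["orientation"],o["gripper_width"])
E
```

```text
top [[421.7, 0.0, 253.1], [0.0, 421.7, 187.8], [0.0, 0.0, 1.0]] [[0.0243, -0.9997, -0.0073, -0.1319], [-0.9936, -0.0233, -0.1108, 0.4822], [0.1106, 0.0099, -0.9938, 0.936], [0.0, 0.0, 0.0, 1.0]]
side [[460.8, 0.0, 263.4], [0.0, 460.8, 188.6], [0.0, 0.0, 1.0]] [[-0.9812, -0.1919, 0.0226, 0.4695], [-0.1124, 0.4719, -0.8745, 0.1379], [0.1571, -0.8605, -0.4845, 0.8158], [0.0, 0.0, 0.0, 1.0]]
0.1 [ 9.82773383e-01  1.84813594e-01 -1.06149617e-04 -6.33423926e-04] 0.08536107656441387
```

View pics/top0.png

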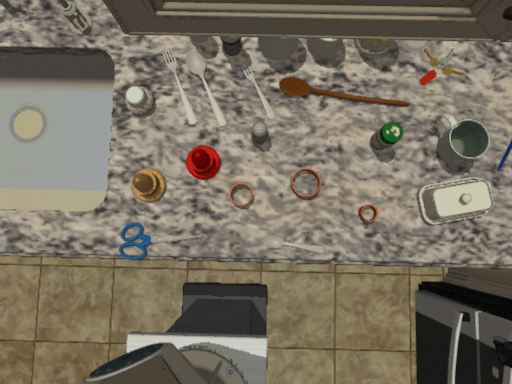

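View pics/side0.png

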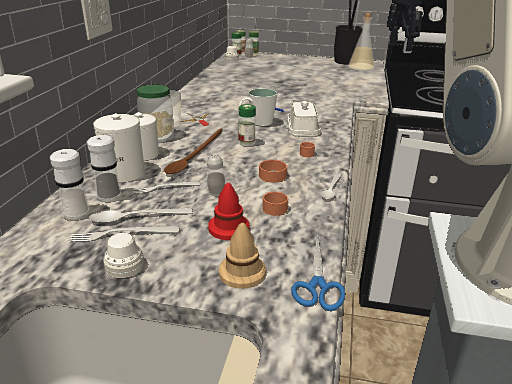

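Top view: the copper rings are at (241,195), about 23 px wide, (305,183), about 30 px, and (368,213), about 18 px. At about 0.45 px/mm these are the 53, 67 and 39 mm rings, so (241,195) is the middle one (47 mm bore), which fits the step. The wooden cone is at (148,185). The red look-alike at (203,162) stays alone. Next I'll fit models to the silhouettes and confirm in a crop.

```bash
cat > h.py <<'E'
from workcell import *
import cv2,numpy as np
from scipy.optimize import least_squares
CONE=[(.040,0),(.040,.014),(.028,.014),(.027,.045),(.0205,.045),(.019,.070),(.003,.100)]
def ring(r): return [(r,0),(r,.028)]
a=np.linspace(0,2*np.pi,40)
def pts(prof,x,y,z=0): return np.vstack([np.c_[x+r*np.cos(a),y+r*np.sin(a),0*a+h+z] for r,h in prof])
def proj(c,p):
    q=p@c["view"][:3,:3].T+c["view"][:3,3]; q=q@c["intrinsics"].T; return q[:,:2]/q[:,2:]
def hullstat(uv):
    h=cv2.convexHull(uv.astype(np.float32)); m=cv2.moments(h); return np.array([m["m10"]/m["m00"],m["m01"]/m["m00"]]),m["m00"]
def ray(c,u,z):
    R,t=c["view"][:3,:3],c["view"][:3,3]; d=R.T@np.linalg.solve(c["intrinsics"],[*u,1]); o=-R.T@t; return (o+d*(z-o[2])/d[2])[:2]
def seg(c,uv,lo,hi,rad=40,minpx=8):
    hsv=cv2.cvtColor(c["frame"],cv2.COLOR_RGB2HSV); m=cv2.inRange(hsv,lo,hi)
    w=np.zeros_like(m); cv2.circle(w,tuple(int(v) for v in uv),rad,255,-1); m&=w
    n,l,s,_=cv2.connectedComponentsWithStats(m); out=np.isin(l,[i for i in range(1,n) if s[i,4]>=minpx]); return out
def fit(prof,obs,x0,z=0):  # obs: list of (cam, centroid)
    f=lambda p:np.concatenate([hullstat(proj(c,pts(prof,*p,z)))[0]-u for c,u in obs])
    return least_squares(f,x0,diff_step=1e-4,x_scale=.01)
E
python3 - <<'E'
from h import *
T,S=vision.read_camera("top"),vision.read_camera("side")
cu=((0,90,40),(13,255,255)); wd=((10,80,40),(25,255,255))
tiles=[]
for name,prof,ut,us,(lo,hi),rt,rs in[("mid",ring(.0265),(241,195),(275,203),cu,18,20),("large",ring(.0335),(305,183),(273,171),cu,22,20),("small",ring(.0195),(368,213),(307,149),cu,16,14),("cone",CONE,(148,185),(242,255),wd,24,42)]:
    obs=[];st=[]
    for c,u,r in((T,ut,rt),(S,us,rs)):
        m=seg(c,u,lo,hi,r); q=np.argwhere(m)[:,::-1]; cen,A=hullstat(q); obs.append((c,cen)); st.append((cen.round(1),A))
    x0=ray(T,obs[0][1],.02); s=fit(prof,obs,x0); s1=fit(prof,obs[:1],x0)
    print(name,s.x.round(4),"top only",s1.x.round(4),"res px",s.fun.round(2),[ (k[0].tolist(),k[1],round(hullstat(proj(c,pts(prof,*s.x)))[1])) for k,c in zip(st,(T,S))])
    if name in("mid","cone"):
        for c,u,r in((T,ut,24),(S,us,46)):
            k=400//(2*r); f=cv2.resize(c["frame"][u[1]-r:u[1]+r,u[0]-r:u[0]+r],(400,300)).copy()
            for p in (proj(c,pts(prof,*s.x))-np.array(u)+r+.5)*[400/2/r,300/2/r]: cv2.circle(f,tuple(int(v) for v in p),1,(0,255,0),-1)
            tiles.append(f)
cv2.imwrite("pics/crop1.png",np.vstack([np.hstack(tiles[:2]),np.hstack(tiles[2:])])[:,:,::-1]); print(bot.tcp_to_tips)
E
```

```text
mid [ 0.4714 -0.0918] top only [ 0.4705 -0.0923] res px [-0.23 -0.4   0.39 -0.3 ] [([240.8, 194.3], 427.0, 440), ([274.9, 203.1], 510.5, 551)]
large [ 0.5027 -0.2399] top only [ 0.5017 -0.2403] res px [-0.19 -0.41  0.45 -0.3 ] [([305.4, 182.4], 686.0, 713), ([272.5, 170.5], 543.0, 577)]
small [ 0.4363 -0.3841] top only [ 0.4354 -0.3844] res px [-0.17 -0.4   0.5  -0.39] [([368.0, 212.7], 256.5, 283), ([306.9, 149.1], 189.0, 217)]
cone [0.4947 0.1201] top only [0.4893 0.1245] res px [ 1.99 -2.27  1.35  2.78] [([148.2, 184.6], 906.0, 967), ([239.3, 255.3], 2507.0, 2082)]
0.017
```

View pics/crop1.png

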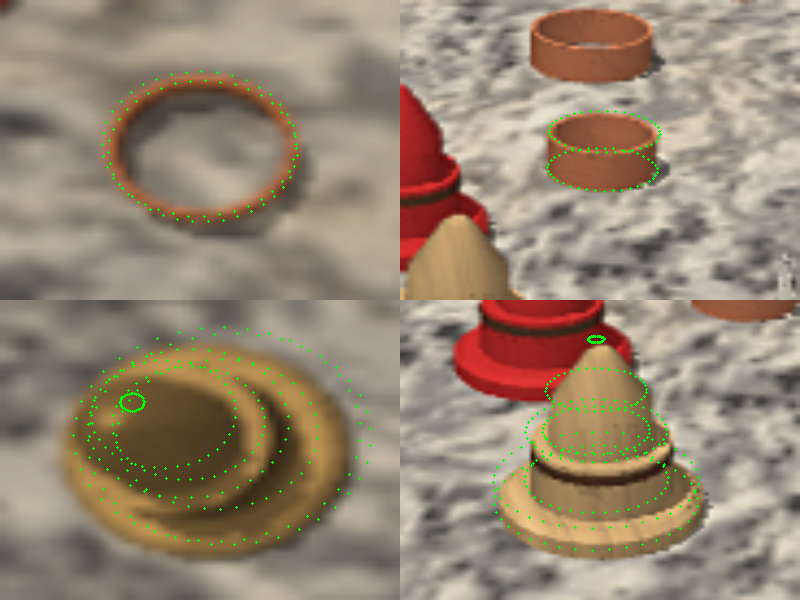

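The crop shows the ring at top (241,195) is the middle one, fitting the 53 mm model in both views. The cone at side (242,255) is plain wood with a dark band. My cone fit is off because red pixels leaked into the side mask, so I'll redo that mask and then grasp.

```bash
cat >> h.py <<'E'
def cone_mask(c,uv,rad):
    f=c["frame"].astype(int); R,G,B=f[...,0],f[...,1],f[...,2]
    m=((R-B>25)&(G*1.0>.62*R)).astype(np.uint8); w=np.zeros_like(m); cv2.circle(w,uv,rad,1,-1); m&=w
    m=cv2.morphologyEx(m,cv2.MORPH_OPEN,np.ones((3,3),np.uint8))
    n,l,s,_=cv2.connectedComponentsWithStats(m); return l==1+np.argmax(s[1:,4])
E
python3 - <<'E'
from h import *
T,S=vision.read_camera("top"),vision.read_camera("side")
obs=[];out=[]
for c,u,r in((T,(148,185),24),(S,(242,253),38)):
    m=cone_mask(c,u,r); q=np.argwhere(m)[:,::-1]; cen,A=hullstat(q); obs.append((c,cen)); print(cen,A,q.min(0),q.max(0))
s=fit(CONE,obs,[.489,.1245]); print(s.x,s.fun,[fit(CONE,[o],[.489,.1245]).x for o in obs])
for (c,_),u,r,msk in zip(obs,((148,185),(242,253)),(24,46),(cone_mask(T,(148,185),24),cone_mask(S,(242,253),38))):
    f=c["frame"].copy(); f[...,2][msk]=255
    f=cv2.resize(f[u[1]-r:u[1]+r,u[0]-r:u[0]+r],(400,400))
    for p in (proj(c,pts(CONE,*s.x))-np.array(u)+r+.5)*400/2/r: cv2.circle(f,tuple(int(v) for v in p),1,(0,255,0),-1)
    out.append(f)
cv2.imwrite("pics/cone2.png",np.hstack(out)[:,:,::-1])
E
```

```text
[146.41448517 186.58289703] 1146.0 [125 167] [165 208]
[241.73801466 272.49520587] 1182.0 [218 259] [265 288]
[0.48582372 0.14142591] [-5.51369201 -0.67677389  1.10334051 -5.725909  ] [array([0.48453418, 0.12845691]), array([0.48427579, 0.15568836])]
```

View pics/cone2.png

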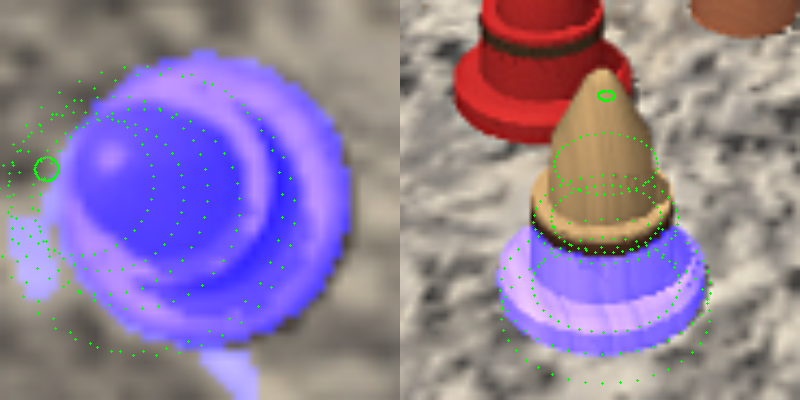

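The wood mask either leaks or clips, but the silhouette edges read clearly in this crop. Top view foot: columns 130.9 to 165.5, rows 166.7 to 202.3. Side view: columns 217.8 to 266.1, base row 287.9, tip row 222.1. I'll fit those extents, then grasp the ring.

Run:
```python
from h import *
from scipy.spatial.transform import Rotation as R
T,S=vision.read_camera("top"),vision.read_camera("side")
def bb(c,p): uv=proj(c,pts(CONE,*p)); return np.r_[uv.min(0),uv.max(0)]
o=[np.r_[130.9,166.7,165.5,202.3],np.r_[217.8,222.1,266.1,287.9]]
f=lambda p:np.concatenate([bb(c,p)-q for c,q in zip((T,S),o)])
s=least_squares(f,[.489,.1245],diff_step=1e-4,x_scale=.01); print("cone",s.x,s.fun.round(1))
np.save("cone.npy",s.x)
x,y=.4714,-.0918
q=R.from_matrix(np.c_[[0,1,0],[1,0,0],[0,0,-1]]).as_quat()  # fingers close along world x
for yaw in(0,45,90,135,180,225):
    qq=(R.from_euler('z',yaw,degrees=True)*R.from_quat(q)).as_quat()
    for p in((x,y,.021),(*s.x,.18)):
        j=kinematics.solve_ik(p,qq); print(yaw,None if j is None else np.round(j,2))
```

```text
cone [0.49046706 0.12547904] [-0.9 -0.   0.2 -0.9  0.8 -0.4 -0.1 -0.2]
0 [-0.2   0.49  2.09 -0.    0.56 -0.2 ]
0 [ 0.25  0.25  1.95 -0.    0.94  0.25]
45 [-0.2   0.49  2.09 -0.    0.56 -0.98]
45 [ 0.25  0.25  1.95 -0.    0.94 -0.54]
90 [-0.2   0.49  2.09 -0.    0.56 -1.77]
90 [ 0.25  0.25  1.95 -0.    0.94 -1.32]
135 [-0.2   0.49  2.09 -0.    0.56 -2.55]
135 [ 0.25  0.25  1.95 -0.    0.94 -2.11]
180 [-0.2   0.49  2.09 -0.    0.56  2.95]
180 [ 0.25  0.25  1.95 -0.    0.94 -2.89]
225 [-0.2   0.49  2.09 -0.    0.56  2.16]
225 [ 0.25  0.25  1.95 -0.    0.94  2.6 ]
```

Run:
```python
from h import *
q=np.array([1,1,0,0])/2**.5
x,y=.4714,-.0918
hand.move_gripper(.072)
bot.reach([x,y,.12],q); bot.servo_line([x,y,.021],velocity=.12)
hand.move_gripper(.03,30)
o=get_obs(); print(o["time_s"],o["gripper_width"],o["grip_force"],o["position"],o["wrist_force"])
bot.servo_line([x,y,.16],velocity=.15)
c=np.load("cone.npy"); bot.reach([*c,.16],q)
o=get_obs(); print(o["time_s"],o["gripper_width"],o["grip_force"],o["position"],o["wrist_force"])
S=vision.read_camera("side");T=vision.read_camera("top")
f=cv2.resize(S["frame"][140:300,180:310],None,fx=3.5,fy=3.5,interpolation=cv2.INTER_CUBIC)
z=o["position"][2]-.021
for prof,zz in((ring(.0265),z),(CONE,0)):
  for p in (proj(S,pts(prof,*(o["position"][:2] if zz else c),zz))-[180,140]+.5)*3.5: cv2.circle(f,tuple(int(v) for v in p),1,(0,255,0) if zz else (0,0,255),-1)
g=cv2.resize(T["frame"][140:300,100:200],None,fx=3.4,fy=3.5)
cv2.imwrite("pics/over.png",np.hstack([f,g])[:,:,::-1])
```

```text
4.0 0.05232653815152907 30.097097838297486 [ 0.472005   -0.09192786  0.02200147] [-0.36627214 -0.25252518  6.60052395]
5.95 0.05223792437371091 31.465167934074998 [0.49014393 0.1247549  0.15949822] [ 1.06277121 -0.1071111   0.47835017]
```

View pics/over.png

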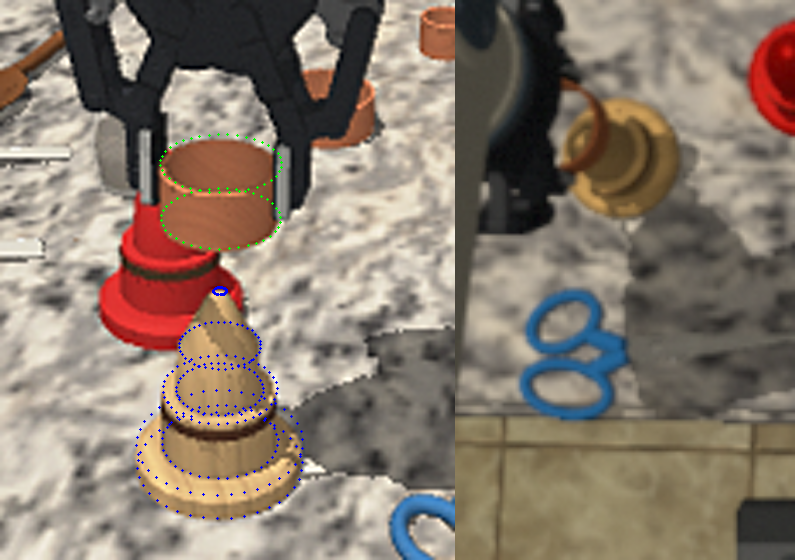

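The picture shows the ring held level at side px ≈(243,195), centred on the projected model and over the tip at (242,222). Both overlays match to within a pixel. I'll lower it in steps, watching the wrist force.

Run:
```python
from h import *
p=get_obs()["position"]; c=np.load("cone.npy"); w0=get_obs()["wrist_force"]
zs=[.115,.100,.090,.083,.077,.073,.071,.070,.069,.068,.067,.066,.065]
for z in zs:
    bot.servo_line([*c,z],velocity=.05); bot.dwell(.1)
    o=get_obs(); d=o["wrist_force"]-w0; print(round(o["time_s"],2),z,o["position"].round(4),d.round(1),o["ft_torque"].round(2),round(o["gripper_width"],4))
    if np.hypot(d[0],d[1])>6 or d[2]>4: break
S=vision.read_camera("side")
f=cv2.resize(S["frame"][170:300,180:310],(600,600),interpolation=cv2.INTER_CUBIC); cv2.imwrite("pics/down.png",f[:,:,::-1])
```

```text
7.2 0.115 [0.4908 0.1255 0.1154] [ 0.3 -0.2  1. ] [ 0.   -0.09 -0.01] 0.0521
7.75 0.1 [0.4905 0.1255 0.1   ] [ 1.8 -1.  -0.1] [ 0.03  0.03 -0.07] 0.0521
8.2 0.09 [0.4905 0.1255 0.0899] [-0.1 -0.6  0.6] [ 0.01  0.   -0.03] 0.0522
8.59 0.083 [0.4904 0.1255 0.0829] [ 0.6  0.  -0.9] [-0.03  0.01  0.02] 0.0523
8.96 0.077 [0.4904 0.1255 0.0769] [ 0.1 -1.6 -0.7] [ 0.01 -0.04 -0.01] 0.0526
9.31 0.073 [0.4904 0.1255 0.0729] [-1.2  0.3 -0.2] [-0.05  0.   -0.  ] 0.0528
9.66 0.071 [0.4905 0.1255 0.071 ] [-0.4 -1.  -0.7] [-0.06  0.03  0.  ] 0.0522
10.01 0.07 [0.4904 0.1255 0.07  ] [ 0.5 -0.9 -0.7] [-0.04  0.02 -0.01] 0.0525
10.36 0.069 [0.4904 0.1255 0.069 ] [-0.1 -1.1 -0.3] [ 0.    0.01 -0.02] 0.0527
10.71 0.068 [0.4905 0.1255 0.068 ] [ 2.   0.4 -0.6] [0.   0.01 0.04] 0.0524
11.06 0.067 [0.4906 0.1255 0.0671] [-0.1 -0.4  1.8] [ 0.07 -0.01  0.01] 0.0524
11.41 0.066 [0.4906 0.1255 0.0669] [-3.3 -0.8 16.1] [-0.1   0.64 -0.04] 0.0523
```

View pics/down.png

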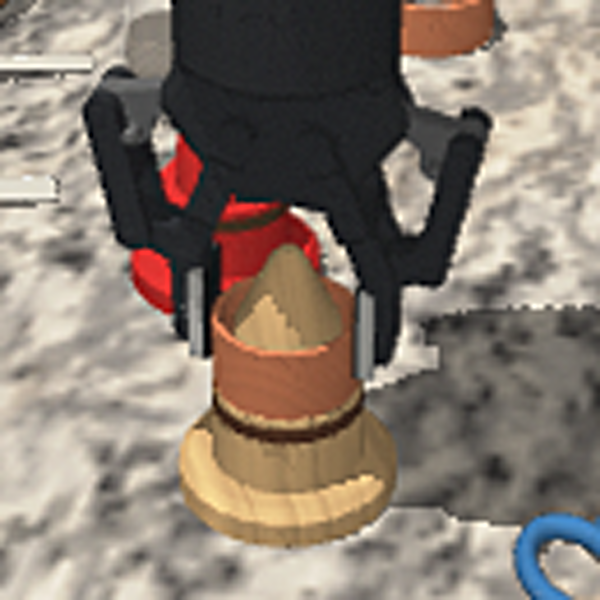

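The ring is on the step: contact came at the expected height, with the rim just above the band. I'll ease off the pressure, release and lift.

Run:
```python
from h import *
c=np.load("cone.npy")
bot.servo_line([*c,.0669],velocity=.05); bot.dwell(.2); print(get_obs()["wrist_force"].round(1))
hand.move_gripper(.056,20); hand.move_gripper(.078)
bot.servo_line([*c,.20],velocity=.12); bot.reach([.40,-.05,.28],np.array([1,1,0,0])/2**.5); bot.dwell(.3)
S,T=vision.read_camera("side"),vision.read_camera("top")
f=[cv2.resize(S["frame"][170:300,180:310],(400,400),interpolation=cv2.INTER_CUBIC),cv2.resize(T["frame"][155:215,118:178],(400,400),interpolation=cv2.INTER_CUBIC)]
for i,(cm,u,k) in enumerate(((S,(180,170),400/130),(T,(118,155),400/60))):
  for p in (proj(cm,pts(ring(.0265),*c,.045))-u+.5)*k: cv2.circle(f[i],tuple(int(v) for v in p),1,(0,255,0),-1)
cv2.imwrite("pics/end.png",np.hstack(f)[:,:,::-1]); print(get_obs()["time_s"])
```

```text
[-0.9 -0.5  6.4]
14.9917
```

View pics/end.png

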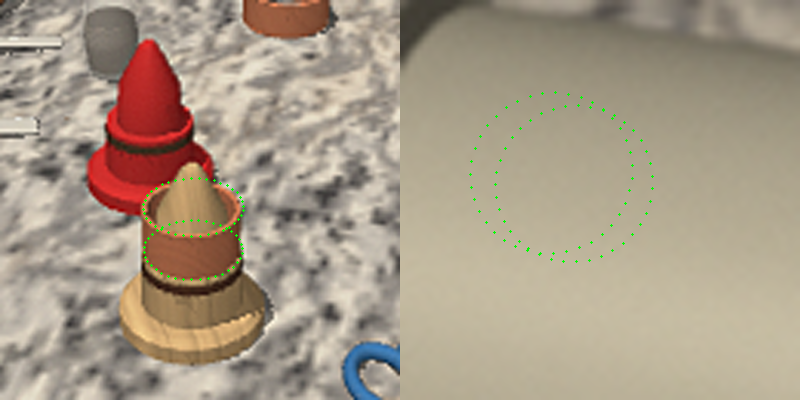

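In the side view the ring sits level on the step at px ≈(242,245), matching the model of a seated ring, and the gripper is clear. The arm blocks the top view, but the side view is enough.

```bash
python3 -c "
from workcell import *
print(hand_in())"
```

```text
the job is handed in; nothing more can be done
None
```

The middle ring (47 mm bore) is sitting level on the cone's marked step and has been released; the other two rings and the red cone were left alone, and the job was handed in at about 15 s on the robot's clock.

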